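# Mount the syringe rest on the bench rail and lock it

### The job

Mount the white syringe rest on the bench rail: its flat foot goes in under the rail's two lips from the open end. Slide it fully home against the end stop, then swing the steel keeper shut across the rail behind it so that it cannot slide out. Leave the two jars and the small white bottle nearby standing where they are.

Things in the scene. Friction and masses are not known exactly. Their poses are not given: they have to be found in the camera images.
- rest: Loose white syringe rest, about 160 g, 78 mm tall, standing on its foot; same either way round. Origin: centre of the foot's underside; x = its sliding direction, z up. Aluminium foot 64 (x) by 40 (y) mm, 7 mm thick, with a nose at each end 32 mm wide, z 1.5 to 5.5 mm, out to x = +-36; neck 18 mm wide (y), z 7 to 17; white block 64 x 30 mm, z 17 to 29; tower on it: see rest_tower.
- rail: Aluminium rail fixed to the worktop, 170 mm long, 64 wide. Origin: centre of its underside; x = slide-in direction, open end at -85 mm, stop at the + end; z up. Channel floor at z 6 mm, 43 mm wide; two lips over it, z 16 to 21, from x = -80, leave a 24 mm slot. The rest's foot enters only at the open end, held level: 3 mm play in height, 1.5 each side; home at rest origin x +43, y 0, z 6 mm.
- rail_mouth (a point): Middle of the channel floor at the open end: x = -85, y = 0, z = +6 mm in the rail's frame, with the rail's axes. The side walls flare over the first 15 mm.
- keeper (a joint): Flat steel arm, 60 x 16 mm, 24 to 32 mm above the worktop, on a vertical pin at x = -1, y = -46 mm of the rail. 0 = shut, against its stop: points along the rail's +y across the rail, 4 mm behind the block of a rest that is home. Grows (max 2.3) as it opens, counterclockwise from above; at 1.57 it points to the open end. Starts at 1.45 to 2.2, stays where left; 1 to 2 N at the knob moves it.
- keeper_knob (a point): On the axis of the keeper's black upright round knob, 46 mm from the pin, 50 mm above the worktop. The knob is 12 to 13 mm across and stands 32 to 62 mm above the worktop; it does not turn on the arm, but slips round between fingers that grip it lightly (20 N).
- gel_jar: Bystander: jar, blue label, dark lid with a green top, 39 mm across, 81 mm tall, beyond the rail. Origin: centre of its underside, z up.
- small_jar: Bystander: small jar, white lid, 31 mm across, 32 mm tall, on the robot's side of the rail. Origin: centre of its underside, z up.
- conditioner_bottle: Bystander: small white bottle, 27 mm across, 72 mm tall, at the left. Origin: centre of its underside, z up.
- rest_tower (a point): Middle of the rest's white tower, on its axis, 56 mm above the foot's underside. The tower is 26 mm (x) by 28 mm (y), z 29 to 78 mm, with a groove 16 mm wide and 12 mm deep across its top along y. Grip it from above across x or y.
- rail_stop (a point): Middle of the dark end stop's face at the channel floor: x = +79, y = 0, z = +6 mm in the rail's frame. The stop's top is 24 mm above the worktop. The rest is home when its nose touches this face.
Things that resemble listed ones, but are neither listed nor needed, are in the scene too. What is shaped like the rest but pink is not meant.

How it is judged:
On the way:
1. the rest is in the rail, foot under the lips, within 5 mm of the end stop, while the keeper is still open (more than 0.5 rad) (x of rest in the frame of rail between 0.038 and 0.047 m and y of rest in the frame of rail between -0.004 and 0.004 m and z of rest in the frame of rail below 0.012 m and angle between the x axis of rest and the x axis of rail, either way round below 0.1 rad and value of joint keeper above 0.5 rad), for 0.2 s.
At the end, for the whole second after the job is handed in: The rest sits in the rail under the lips, within 5 mm of the end stop, upright and at rest, and the keeper is shut (within 0.15 rad of its stop) (x of rest in the frame of rail between 0.038 and 0.047 m and y of rest in the frame of rail between -0.004 and 0.004 m and z of rest in the frame of rail below 0.012 m and angle between the x axis of rest and the x axis of rail, either way round below 0.1 rad and angle between rest's own z axis and vertical below 0.1 rad and value of joint keeper below 0.15 rad and linear speed of rest below 0.02 m/s); the robot touches nothing.
It fails at once if one of the two jars or the small white bottle is shifted more than 25 mm or tipped more than 0.5 rad (distance of any of gel_jar, small_jar, conditioner_bottle from where it was at the start of the episode above 0.025 m or angle between any of gel_jar, small_jar, conditioner_bottle's own z axis and vertical above 0.5 rad).
It also fails if it takes over 58 s, if anything falls off the work surface, if the arm or the gripper's body presses on something with over 40 N, if the wrist force passes 120 N, or if a joint passes its speed limit or range.

### The arm

A 7-joint arm with a two-finger parallel gripper is mounted at the origin on a cart in front of the work surface, level with it; the furniture and walls round the work are solid. World frame = base frame: x ahead of the robot, y to its left, z up, the work surface at z = 0. Lengths are in m, angles in rad, forces in N, time in s.
With the tool pointing down it reaches from about 0.425 to 0.925 m from the base axis. Payload 6.8 kg.
Tool frame: the origin (TCP) lies midway between the tips of the shut fingers; the grasp point (between the pads) lies 19 mm behind it; z points along the fingers, y is the line along which they close (so a half turn about z gives the same grasp; the last joint's range is limited). The gripper opens to 85 mm and grips with 20 to 120 N. Pads are 22 mm wide; open, the fingers measure 114 mm over their backs; the gripper's body (76 mm by 85 mm) begins 54 mm behind the grasp point. The pads swing forward as they close: fully open they stand 13 mm farther back than shut.
Start: joints at [1.065, 0.477, 0.022, 1.555, -0.011, 1.109, -0.083], TCP at [0.261, -0.622, 0.231] pointing down, gripper open.
Joint ranges: [-2.96, 2.96], [-0.34, 2.1], [-1.41, 1.46], [0.24, 2.44], [-1.37, 4.51], [0.17, 1.92], [-2.96, 2.96]. Speed limits (rad/s): [2.39, 2.39, 3.14, 3.14, 3.14, 3.14, 3.14].

### API

Orientations are given as a unit quaternion [w, x, y, z].
In Python, from station import bot, imaging gives the robot as it stands.
- The arm moves only by the tool move_arm, never from a script. Its argument "commands" is a list that holds one entry, the list of rows, each a list of 7 numbers: the shift along the tool's x, y, z in m, then the turn, a rotation vector about the tool's x, y, z in degrees, then the finger opening in m, from 0 to 0.0854. In form: [[[x, y, z, rx, ry, rz, grip], ...]]. A call has 1 to 20 rows; each row shifts and turns the commanded pose from where the row before left it, along the tool's axes as they then stand; what a row does not reach is not made up. A row lasts 1/8 s, in which the tool goes at most 62.5 mm and 10.7 degrees, less where a joint would pass 70% of its speed; a pose out of reach is approached as far as the arm can. A call is refused whole if a number of a shift passes 0.0625 or a number of a turn 10.7, either way. A call with a gripper value outside its range is refused whole. The fingers move at their own pace and stop on an object; "squeeze" is the grip in N (left out, the last holds). Time passes only in rows, so rows that do not move let the fingers close. It gives the time, the measured TCP pose, the force, the opening and the grip force at its end, in the units of the state.
- bot.get_obs(): the state, without advancing time (a new reading comes with each control period).
- imaging.read_camera(name): name is "side" or "top" or "wrist"; returns the picture (420x560x3 uint8, red, green, blue); there is no depth.
- imaging.calibration(name): a dict with "intrinsics" (3x3 intrinsics, pixels), "extrinsics" (4x4, takes a point from camera to world coordinates); the wrist camera has in their place "mount" (4x4, takes a point from camera to tool coordinates, whose origin is the TCP and whose axes are the flange's). Camera axes: x right, y down, z forward; pixel columns grow to the right and rows downward; lengths in m; the calibration is good to about 2 mm. A picture is of the moment at which its call begins: read the wrist's pose just before it. calibration takes no time and is no camera call.
- bot.hand_in(): hands the job in; it is judged then, once.
The state is a dict: "t": time; "q": joint angles; "joint_vel": joint speeds; "joint_torque": joint torques, N m; "eef_pos": TCP position; "tool_rot": TCP orientation; "contact_force": force on the tool from outside, world axes, zero at the start; "torque": the same for the moment, N m; "gripper_width": opening from 0.0 (shut) to 1.0 (fully open); "grasp_force": force on a finger pad.
Only numpy, scipy, OpenCV 4.12 (cv2) and the standard library are available. Lean on these libraries where they do the work, as an engineer would, in place of code of your own. Each camera call takes 0.05 s, during which the arm holds its last target. There are 200 camera calls.

## Working session

There is one attempt and no reset: what is moved stays moved. The work goes in short steps, Python scripts to look and compute and a tool call to move; the robot and the scene stay as the last step left them, time stands still between calls to the robot, and variables do not carry over. Pictures are saved under pics/ and viewed, at most 10 in all, crops included, and the job is handed in when it is done.

Besides the shell and the picture viewer there is one more tool, called after "Request:" as name([rows], argument=value, ...), one row to a line, values as JSON. move_arm: Moves the arm, as the interface text tells. Its arguments: {"type":"object","properties":{"commands":{"type":"array","items":{"type":"array","items":{"type":"array","items":{"type":"number"}}}},"squeeze":{"type":"number"}},"required":["commands"]}

```bash
mkdir -p pics; python3 - <<'E'
from station import bot, imaging
import cv2,numpy as np
o=bot.get_obs();print(o['t'],o['eef_pos'],o['tool_rot'],o['gripper_width'])
for n in ['top','side']:
    im=imaging.read_camera(n);cv2.imwrite(f'pics/{n}0.png',im[:,:,::-1])
    c=imaging.calibration(n);print(n,np.round(c['intrinsics'],1).tolist(),np.round(c['extrinsics'],4).tolist())
print(np.round(imaging.calibration('wrist')['mount'],4).tolist(),np.round(imaging.calibration('wrist')['intrinsics'],1).tolist())
E
```

```text
0.0 [ 0.2612584  -0.62173632  0.23032129] [-9.01919610e-04  9.80282425e-01  1.97599335e-01 -2.38673162e-04] 0.9996086680236441
top [[524.3, 0.0, 279.1], [0.0, 524.3, 210.0], [0.0, 0.0, 1.0]] [[0.029, -0.9972, 0.0693, 0.4816], [-0.9996, -0.0289, 0.0033, 0.1299], [-0.0013, -0.0694, -0.9976, 1.2338], [0.0, 0.0, 0.0, 1.0]]
side [[471.2, 0.0, 277.1], [0.0, 471.2, 213.0], [0.0, 0.0, 1.0]] [[0.9477, -0.2158, 0.2351, 0.3051], [-0.3189, -0.6158, 0.7204, -0.5929], [-0.0107, -0.7577, -0.6525, 0.7479], [0.0, 0.0, 0.0, 1.0]]
[[0.0001, -0.9547, -0.2976, 0.0749], [1.0, 0.0001, 0.0, -0.0], [0.0, -0.2976, 0.9547, -0.1419], [0.0, 0.0, 0.0, 1.0]] [[353.0, 0.0, 279.2], [0.0, 353.0, 217.1], [0.0, 0.0, 1.0]]
```

View pics/top0.png

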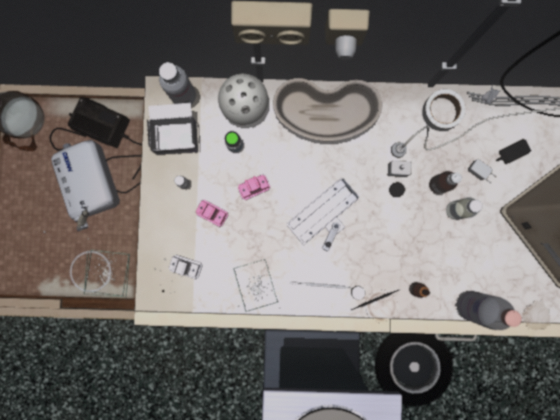

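View pics/side0.png

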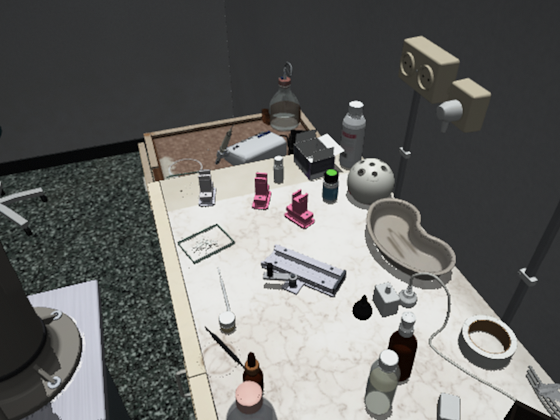

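The top view shows the rail at about (323,210), with the keeper near (331,235). Three things are shaped like the rest: white at (186,266), and pink at (211,213) and (254,187). White fits the description, so I'll confirm it and the rail's ends in one enlarged crop.

```bash
python3 - <<'E'
import cv2,numpy as np
a=cv2.imread('pics/top0.png');s=cv2.imread('pics/side0.png')
r=lambda i,x,y,w,h,W,H:cv2.resize(i[y:y+h,x:x+w],(W,H),interpolation=cv2.INTER_CUBIC)
L=np.vstack([r(a,280,170,90,90,400,400),r(a,160,245,60,30,400,200)])
R=np.vstack([r(s,250,240,110,60,400,220),r(s,190,165,60,48,400,380)])
cv2.imwrite('pics/crop1.png',np.hstack([L,R]))
E
```

```text
(no output)
```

View pics/crop1.png

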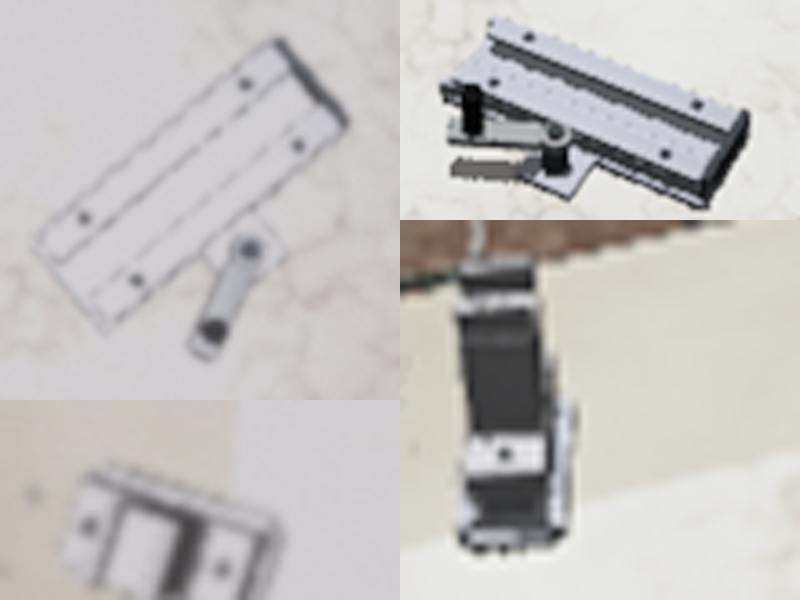

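The stop (dark) is at the rail's upper-right end, at about (350,189) in the top view. The open end is at lower left, (296,234). The white rest is confirmed, with its block screws at (173,264) and (193,270). The pin is at (336,226) and the knob top at (328,244).

```bash
cat > h.py <<'E'
import numpy as np
from station import bot, imaging
from scipy.spatial.transform import Rotation as R
def pix(n,uv,z,o=None):
    c=imaging.calibration(n);K=np.array(c['intrinsics'])
    if n=='wrist':
        w,x,y,zz=o['tool_rot'];T=np.eye(4);T[:3,:3]=R.from_quat([x,y,zz,w]).as_matrix();T[:3,3]=o['eef_pos'];E=T@np.array(c['mount'])
    else: E=np.array(c['extrinsics'])
    d=E[:3,:3]@np.linalg.solve(K,[*uv,1]);return E[:3,3]+d*(z-E[2,3])/d[2]
def tool(o,p): # world target for TCP -> shift in tool axes
    w,x,y,z=o['tool_rot'];return R.from_quat([x,y,z,w]).inv().apply(np.array(p)-o['eef_pos'])
E
python3 - <<'E'
from h import *
f=lambda u,v,z:pix('top',(u,v),z)
A,B,C,D=f(342.5,179,.023),f(358.3,198.1,.023),f(288.5,224.7,.01),f(304.1,243.8,.01)
for n,p in zip('ABCD',(A,B,C,D)):print(n,p.round(4))
s=(A+B)/2;m=(C+D)/2;d=s-m;print('len',np.hypot(*d[:2]),'w',np.linalg.norm(A-B),np.linalg.norm(C-D),'yaw',np.degrees(np.arctan2(d[1],d[0])),'ctr',(s+m)/2)
w=A-B;print('yaw2',np.degrees(np.arctan2(w[1],w[0]))-90)
print('pin',f(336.2,225.6,.036),'knob',f(327.9,243.8,.062))
a,b=f(173.2,263.8,.029),f(193.3,270.2,.029);print('rest',a,b,(a+b)/2,np.linalg.norm(a-b),np.degrees(np.arctan2((b-a)[1],(b-a)[0])))
for n,u,v,z in(('gel',232,138,.081),('bottle',180,180,.072),('small',357,292,.032)):print(n,f(u,v,z).round(3))
o=bot.get_obs();w,x,y,z=o['tool_rot'];print(R.from_quat([x,y,z,w]).as_matrix().round(3))
E
```

```text
A [ 0.6422 -0.0112  0.023 ]
B [ 0.5987 -0.0488  0.023 ]
C [0.5329 0.111  0.01  ]
D [0.4895 0.0735 0.01  ]
len 0.16398193507509357 w 0.05744610473163993 0.05741810029510291 yaw -48.21199345141335 ctr [0.56582821 0.03113324 0.0165    ]
yaw2 -49.21725541062374
pin [0.53292129 0.00244897 0.036     ] knob [0.49068023 0.02284143 0.062     ]
rest [0.43501612 0.37248578 0.029     ] [0.42180593 0.32592804 0.029     ] [0.42841102 0.34920691 0.029     ] 0.04839557771181206 -105.84064185420148
gel [0.719 0.243 0.081]
bottle [0.623 0.357 0.072]
small [ 0.384 -0.048  0.032]
[[ 0.922  0.387 -0.001]
 [ 0.387 -0.922  0.001]
 [-0.    -0.002 -1.   ]]
```

Request:
move_arm([
  [[0,0,-0.02,0,0,-10.2,0.085],[0,0,-0.02,0,0,-10.2,0.085],[0,0,-0.02,0,0,-10.2,0.085],[0,0,-0.02,0,0,-10.2,0.085],[0,0,-0.02,0,0,-10.2,0.085],[0.0525,0.0125,0,0,0,0,0.085],[0.0525,0.0125,0,0,0,0,0.085],[0.0525,0.0125,0,0,0,0,0.085],[0.0525,0.0125,0,0,0,0,0.085],[0.0525,0.0125,0,0,0,0,0.085],[0.0525,0.0125,0,0,0,0,0.085],[0.0525,0.0125,0,0,0,0,0.085],[0.0525,0.0125,0,0,0,0,0.085],[0.0525,0.0125,0,0,0,0,0.085],[0.0525,0.0125,0,0,0,0,0.085],[0.0525,0.0125,0,0,0,0,0.085]],
])

```text
t: 2.1
eef_pos: [0.5551, -0.1047, 0.331]
tool_rot: [-0.0, 0.8, 0.6, -0.0]
contact_force: [0.2, -0.6, 0.4]
gripper_width: 0.99
grasp_force: 0.0
```

Request:
move_arm([
  [[0.05,-0.03,0.012,0,0,0,0.085],[0.05,-0.03,0.012,0,0,0,0.085],[0.05,-0.03,0.012,0,0,0,0.085],[0.05,-0.03,0.012,0,0,0,0.085],[0.05,-0.03,0.012,0,0,0,0.085],[0.05,-0.03,0.012,0,0,0,0.085],[0.05,-0.03,0.012,0,0,0,0.085],[0.05,-0.03,0.012,0,0,0,0.085],[0,0,0,0,0,0,0.085]],
])

```text
t: 3.22
eef_pos: [0.4322, 0.3497, 0.2344]
tool_rot: [-0.002, 0.797, 0.604, -0.001]
contact_force: [0.5, -0.2, 0.2]
gripper_width: 0.995
grasp_force: 0.0
```

```bash
python3 - <<'E'
from h import *
import cv2
o=bot.get_obs();im=imaging.read_camera('wrist');cv2.imwrite('pics/w1.png',im[:,:,::-1])
w,x,y,z=o['tool_rot'];print(o['t'],o['eef_pos'],R.from_quat([x,y,z,w]).as_matrix().round(3),o['q'])
np.save('w1.npy',np.r_[o['eef_pos'],o['tool_rot']])
E
```

```text
3.225 [0.4322022  0.34970752 0.2343725 ] [[ 0.271  0.963 -0.003]
 [ 0.963 -0.271  0.002]
 [ 0.001 -0.003 -1.   ]] [-0.21265247  0.36573288 -0.72226658  1.80123384  0.2678861   1.07641636
 -1.30472801]
```

View pics/w1.png

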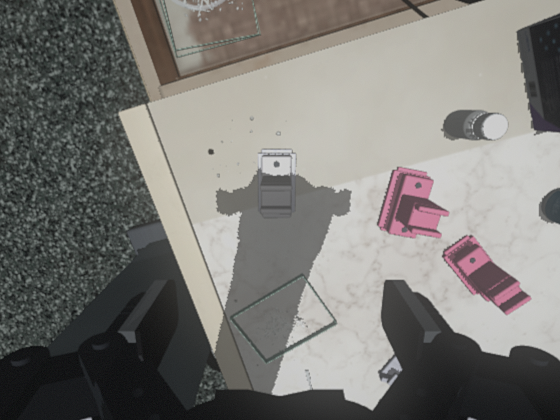

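The wrist view shows the white rest upright at about (277,183), aligned with the image's vertical. The block screw is at (277,163) and the far foot edge at row 149. Both pink rests are off to the right.

```bash
python3 - <<'E'
from h import *
import cv2
a=np.load('w1.npy');o={'eef_pos':a[:3],'tool_rot':a[3:]}
im=cv2.imread('pics/w1.png');cv2.imwrite('pics/c2.png',cv2.resize(im[140:225,245:310],(520,600),fx=1,fy=1,interpolation=cv2.INTER_CUBIC) if 0 else cv2.resize(im[140:222,245:313],(497,600),interpolation=cv2.INTER_CUBIC))
for u,v,z in((277,163,.029),):
    p=pix('wrist',(u,v),z,o);print(p,tool(o,p))
E
```

```text
[0.4346966  0.37289165 0.029     ] [ 0.02281487 -0.00316083  0.20540468]
```

View pics/c2.png

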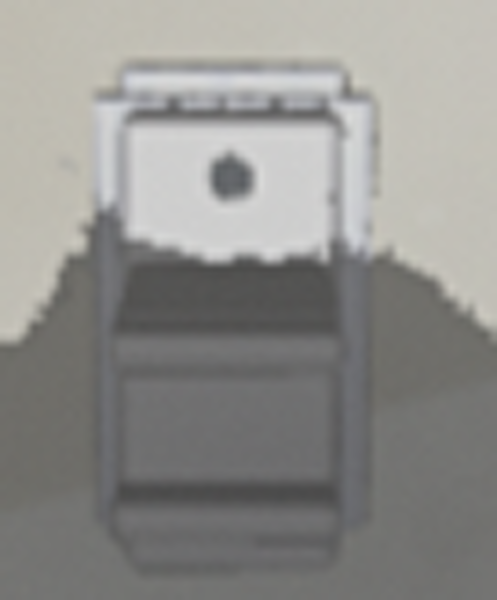

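```bash
python3 - <<'E'
from h import *
a=np.load('w1.npy');o={'eef_pos':a[:3],'tool_rot':a[3:]}
S=7.317
for n,u,v,z in(('screw',232,178,.029),('topL+x',113,332,.078),('topR+x',342,332,.078),('footTL',97,100,.007),('footTR',372,100,.007),('footBL',97,520,.007),('footBR',368,520,.007),('topmid-x',228,527,.078)):
    p=pix('wrist',(245+u/S,140+v/S),z,o);print(n,p.round(4),tool(o,p).round(4))
E
```

```text
screw [0.4341 0.3717 0.029 ] [ 0.0215 -0.0035  0.2054]
topL+x [0.4182 0.3651 0.078 ] [ 0.0109 -0.0171  0.1564]
topR+x [0.4442 0.3579 0.078 ] [0.011  0.0099 0.1563]
footTL [0.4175 0.3843 0.007 ] [ 0.0292 -0.0228  0.2275]
footTR [0.455  0.3738 0.007 ] [0.0292 0.0162 0.2273]
footBL [0.3996 0.3249 0.007 ] [-0.0329 -0.0238  0.2274]
footBR [0.4385 0.314  0.007 ] [-0.0328  0.0165  0.2273]
topmid-x [0.4247 0.3385 0.078 ] [-0.013  -0.0036  0.1564]
```

Request:
move_arm([
  [[-0.002,-0.0035,0.03,0,0,0,0.085],[0,0,0.035,0,0,0,0.085],[0,0,0.035,0,0,0,0.085],[0,0,0.035,0,0,0,0.085],[0,0,0.03,0,0,0,0.085],[0,0,0.02,0,0,0,0.085],[0,0,0.01,0,0,0,0.085],[0,0,0,0,0,0,0.02],[0,0,0,0,0,0,0.02],[0,0,0,0,0,0,0.02],[0,0,0,0,0,0,0.02],[0,0,0,0,0,0,0.02],[0,0,0,0,0,0,0.02]],
], squeeze=60)

```text
t: 4.9
eef_pos: [0.4326, 0.3446, 0.0412]
tool_rot: [0.0, 0.8, 0.6, 0.001]
contact_force: [0.1, -0.4, 7.0]
gripper_width: 0.316
grasp_force: 59.7
```

Request:
move_arm([
  [[0,0,-0.01,0,0,0,0.02],[0,0,-0.02,0,0,0,0.02],[0,0,-0.03,0,0,0,0.02],[0,0,-0.03,0,0,0,0.02],[0,0,0,0,0,0,0.02]],
])

```text
t: 5.52
eef_pos: [0.4333, 0.3454, 0.1336]
tool_rot: [-0.0, 0.8, 0.6, 0.003]
contact_force: [0.6, 0.2, -2.5]
gripper_width: 0.315
grasp_force: 59.2
```

```bash
python3 - <<'E'
from h import *
import cv2
o=bot.get_obs();im=imaging.read_camera('wrist');s=imaging.read_camera('side')
w,x,y,z=o['tool_rot'];M=R.from_quat([x,y,z,w]).as_matrix();print(o['t'],o['eef_pos'],M.round(4),np.degrees(np.arctan2(M[1,0],M[0,0])),o['contact_force'],o['gripper_width'])
a=cv2.resize(im[150:420,180:380],(444,600));b=cv2.resize(s[60:240,150:257],(356,600))
cv2.imwrite('pics/w2.png',np.hstack([a,b])[:,:,::-1])
# rail/targets
yaw=np.radians(-48.9);c=np.array([.566,.031]);ex=np.array([np.cos(yaw),np.sin(yaw)]);print('pre', c-.15*ex,'mouth',c-.085*ex)
E
```

```text
5.525 [0.43329452 0.34538347 0.13356168] [[ 0.2793  0.9602  0.0044]
 [ 0.9602 -0.2793  0.0033]
 [ 0.0044  0.0033 -1.    ]] 73.78309191723204 [ 0.64272446  0.22846218 -2.50832491] 0.31462356714123696
pre [0.46739371 0.14403451] mouth [0.5101231  0.09505289]
```

View pics/w2.png

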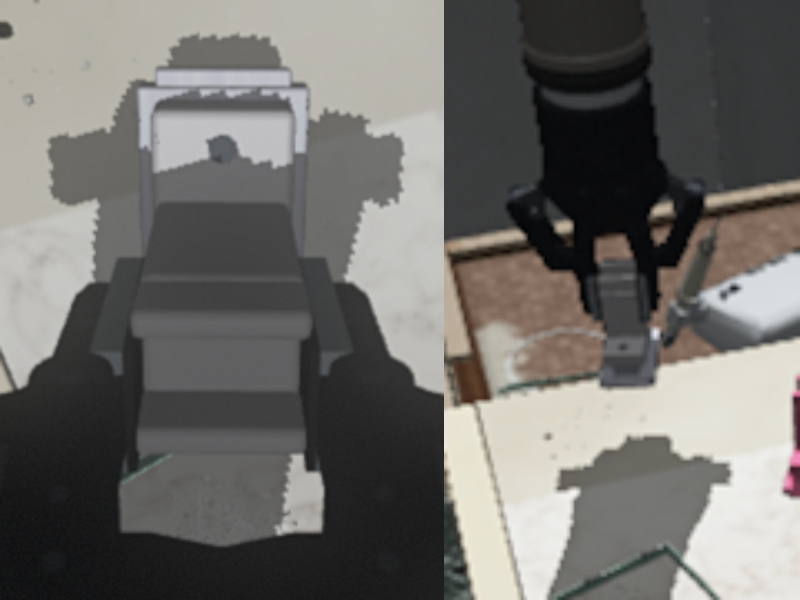

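Request:
move_arm([
  [[0,0,-0.02,0,0,-9.55,0.02],[0,0,-0.02,0,0,-9.55,0.02],[0,0,-0.02,0,0,-9.55,0.02],[0,0,-0.02,0,0,-9.55,0.02],[0,0,-0.02,0,0,-9.55,0.02],[0,0,-0.02,0,0,-9.55,0.02],[-0.0463,-0.015,0,0,0,0,0.02],[-0.0463,-0.015,0,0,0,0,0.02],[-0.0463,-0.015,0,0,0,0,0.02],[-0.0463,-0.015,0,0,0,0,0.02],[-0.0463,-0.015,0,0,0,0,0.02],[-0.0463,-0.015,0,0,0,0,0.02],[-0.0463,-0.015,0,0,0,0,0.02],[0,0,0,0,0,0,0.02],[0,0,0,0,0,0,0.02]],
])

```text
t: 7.5
eef_pos: [0.5651, 0.0311, 0.2493]
tool_rot: [-0.001, 0.414, 0.91, -0.0]
contact_force: [-0.4, 1.1, -1.2]
gripper_width: 0.319
grasp_force: 59.3
```

```bash
python3 - <<'E'
from h import *
import cv2
o=bot.get_obs();im=imaging.read_camera('wrist')
w,x,y,z=o['tool_rot'];M=R.from_quat([x,y,z,w]).as_matrix();print(o['t'],o['eef_pos'],M.round(4),np.degrees(np.arctan2(M[1,0],M[0,0])),o['contact_force'],o['q'])
np.save('w3.npy',np.r_[o['eef_pos'],o['tool_rot']])
cv2.imwrite('pics/w3.png',cv2.resize(im[0:270,100:460],(800,600),interpolation=cv2.INTER_CUBIC)[:,:,::-1])
E
```

```text
7.5 [0.56509998 0.03111252 0.24929081] [[-6.574e-01  7.535e-01 -2.100e-03]
 [ 7.535e-01  6.574e-01  7.000e-04]
 [ 1.900e-03 -1.100e-03 -1.000e+00]] 131.10167441188392 [-0.44627792  1.06281415 -1.20148308] [ 0.52816993  0.41620783 -0.89381193  1.75403501  0.3521109   1.14361666
  0.24401586]
```

View pics/w3.png

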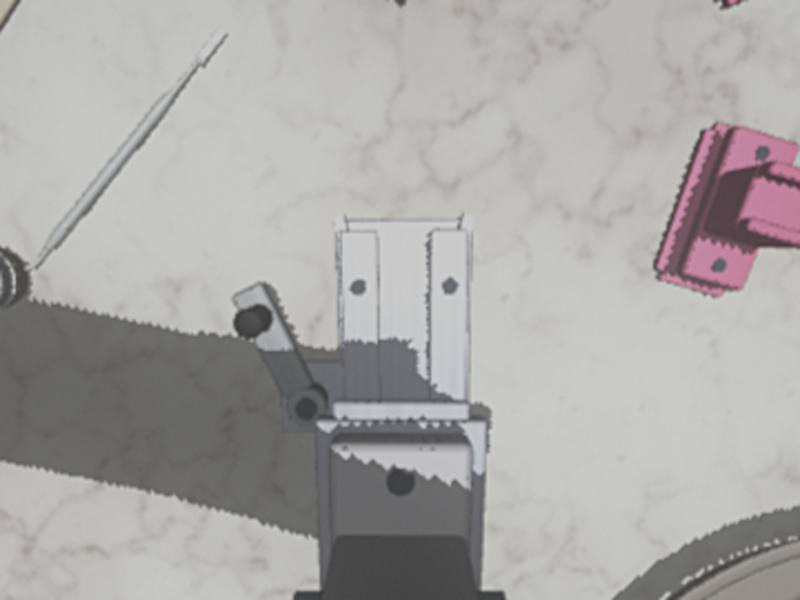

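The mouth shows clearly at the top, with the lip ends at crop row 231 and the rail end at row 217. The lips' outer edges are at columns 340 and 470, the inner ones at 378 and 429, and the screws at (358,287) and (450,286). The knob is at (252,320) and the pin at (306,408).

```bash
python3 - <<'E'
from h import *
import cv2
a=np.load('w3.npy');o={'eef_pos':a[:3],'tool_rot':a[3:]}
S=800/360
for n,u,v,z in(('lipL',340,232,.021),('lipR',470,231,.021),('inL',378.5,232,.021),('inR',429,231,.021),('inL2',379,335,.021),('inR2',430,335,.021),('oR2',467,390,.021),('scL',358,287,.021),('scR',450,286,.021),('endL',340,217,.003),('endR',470,216,.003),('knob',252,318,.062),('pin',306,407,.036),('heldscrew',400,482,.237)):
    p=pix('wrist',(100+u/S,v/S),z,o);t=tool(o,p);print(n,p.round(4),t.round(4))
# reproject-free check: gray row profile at row 300/S
im=cv2.imread('pics/w3.png');g=im[:,:,1].astype(int)
for r in (245,265,310,325): print(r,[ (i,int(g[r-3:r+4,i].mean())) for i in list(range(332,350,2))+list(range(370,386,2))+list(range(422,436,2))+list(range(462,480,2))])
E
```

```text
lipL [0.492  0.0729 0.021 ] [ 0.0791 -0.0274  0.2285]
lipR [0.5357 0.1116 0.021 ] [0.0795 0.0311 0.2284]
inL [0.505  0.0843 0.021 ] [ 0.0791 -0.0101  0.2285]
inR [0.5218 0.0995 0.021 ] [0.0795 0.0126 0.2284]
inL2 [0.5351 0.0496 0.021 ] [ 0.0333 -0.0102  0.2284]
inR2 [0.553  0.0653 0.021 ] [0.0333 0.0136 0.2283]
oR2 [0.5836 0.0576 0.021 ] [0.0074 0.0316 0.2283]
scL [0.5136 0.0598 0.021 ] [ 0.0551 -0.0197  0.2284]
scR [0.5451 0.0879 0.021 ] [0.0555 0.0225 0.2284]
endL [0.4866 0.0773 0.003 ] [ 0.086  -0.0286  0.2465]
endR [0.5322 0.1177 0.003 ] [0.0864 0.0324 0.2464]
knob [0.4888 0.0246 0.062 ] [ 0.0449 -0.0615  0.1874]
pin [0.5303 0.0042 0.036 ] [ 0.0022 -0.0437  0.2133]
heldscrew [0.5461 0.052  0.237 ] [ 0.0282 -0.0006  0.0123]
245 [(332, 194), (334, 181), (336, 161), (338, 172), (340, 160), (342, 183), (344, 203), (346, 202), (348, 201), (370, 201), (372, 202), (374, 195), (376, 177), (378, 172), (380, 194), (382, 204), (384, 201), (422, 203), (424, 185), (426, 139), (428, 104), (430, 130), (432, 179), (434, 205), (462, 204), (464, 198), (466, 178), (468, 166), (470, 169), (472, 164)
[... 540 characters left out ...]
(348, 200), (370, 200), (372, 201), (374, 201), (376, 184), (378, 152), (380, 186), (382, 203), (384, 200), (422, 203), (424, 201), (426, 167), (428, 127), (430, 144), (432, 197), (434, 202), (462, 203), (464, 198), (466, 176), (468, 160), (470, 178), (472, 201), (474, 199), (476, 198), (478, 198)]
325 [(332, 191), (334, 192), (336, 179), (338, 148), (340, 157), (342, 150), (344, 172), (346, 201), (348, 199), (370, 200), (372, 200), (374, 201), (376, 184), (378, 152), (380, 185), (382, 200), (384, 198), (422, 201), (424, 203), (426, 181), (428, 141), (430, 139), (432, 191), (434, 201), (462, 202), (464, 193), (466, 169), (468, 153), (470, 171), (472, 198), (474, 199), (476, 198), (478, 198)]
```

Request:
move_arm([
  [[0,0.002,0,0,0,-1,0.02],[0.04,0,0,0,0,0,0.02],[0.045,0,0,0,0,0,0.02],[0.045,0,0.02,0,0,0,0.02],[0.035,0,0.04,0,0,0,0.02],[0,0,0.045,0,0,0,0.02],[0,0,0.04,0,0,0,0.02],[0,0,0.035,0,0,0,0.02],[0,0,0.02,0,0,0,0.02],[0,0,0,0,0,0,0.02],[0,0,0,0,0,0,0.02]],
])

```text
t: 8.93
eef_pos: [0.4566, 0.1554, 0.0505]
tool_rot: [-0.0, 0.405, 0.914, 0.0]
contact_force: [-0.7, 0.1, -1.7]
gripper_width: 0.313
grasp_force: 61.7
```

```bash
cat > st.py <<'E'
from h import *
a=np.load('w3.npy');o3={'eef_pos':a[:3],'tool_rot':a[3:]}
ang=np.radians(131.1-180+0.5);ex=np.array([np.cos(ang),np.sin(ang)]);ey=np.array([-ex[1],ex[0]])
w,x,y,z=a[3:];M3=R.from_quat([x,y,z,w]).as_matrix()
c=a[:2]+.002*M3[:2,1]   # rail centre as seen relative to held rest (TCP coordinates)
def rail(p): d=np.array(p[:2])-c; return d@ex,d@ey,p[2]
if __name__=='__main__':
    o=bot.get_obs();w,x,y,z=o['tool_rot'];M=R.from_quat([x,y,z,w]).as_matrix()
    print(o['t'],'rail',np.round(rail(o['eef_pos']),4),'yaw',np.degrees(np.arctan2(M[1,0],M[0,0]))-180-np.degrees(ang),'tilt',M[2].round(4),o['contact_force'],o['gripper_width'])
E
python3 st.py; python3 - <<'E'
from h import *
import cv2
im=imaging.read_camera('side');cv2.imwrite('pics/s4.png',cv2.resize(im[130:310,190:380],(800,600)[:1]+(600,) if 0 else (633,600),interpolation=cv2.INTER_CUBIC)[:,:,::-1])
E
```

```text
8.925 rail [-0.165  -0.0006  0.0505] yaw 0.6002179440685609 tilt [ 2.e-04  4.e-04 -1.e+00] [-0.69218879  0.06799064 -1.67832501] 0.3134881008971896
```

View pics/s4.png

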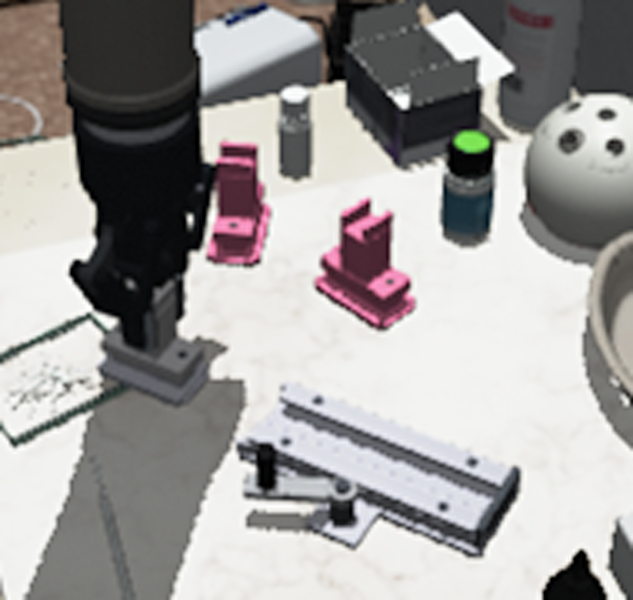

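Request:
move_arm([
  [[0,0.0005,0.002,0,0,0,0.02],[-0.02,-0.0002,0,0,0,0,0.02],[-0.02,-0.0002,0,0,0,0,0.02],[-0.01,0,0,0,0,0,0.02],[-0.01,0,0,0,0,0,0.02],[0,0,0,0,0,0,0.02]],
])

```text
t: 9.72
eef_pos: [0.4974, 0.1097, 0.0483]
tool_rot: [0.0, 0.406, 0.914, 0.0]
contact_force: [0.2, -0.4, -0.4]
gripper_width: 0.316
grasp_force: 61.7
```

```bash
python3 st.py
```

```text
9.725 rail [-0.1037 -0.0005  0.0483] yaw 0.43710332644357663 tilt [-1.e-04  1.e-04 -1.e+00] [ 0.17803809 -0.36779069 -0.42558555] 0.31562925506372946
```

Request:
move_arm([
  [[-0.01,0.0003,0,0,0,0,0.02],[-0.01,0,0,0,0,0,0.02],[-0.01,0,0,0,0,0,0.02],[-0.01,0,0,0,0,0,0.02],[0,0,0,0,0,0,0.02]],
])

```text
t: 10.35
eef_pos: [0.5248, 0.0796, 0.0482]
tool_rot: [0.0, 0.407, 0.913, -0.0]
contact_force: [-0.1, 0.1, -0.5]
gripper_width: 0.319
grasp_force: 61.7
```

```bash
python3 st.py
```

```text
10.35 rail [-0.063   0.      0.0482] yaw 0.384106905354912 tilt [-2.e-04  0.e+00 -1.e+00] [-0.14767915  0.11853561 -0.49026602] 0.31894379664412187
```

Request:
move_arm([
  [[-0.011,0,0,0,0,0,0.02],[-0.011,0,0,0,0,0,0.02],[-0.011,-0.0002,0,0,0,0,0.02],[-0.011,0,0,0,0,0,0.02],[-0.011,-0.0002,0,0,0,0,0.02],[-0.011,0,0,0,0,0,0.02],[-0.011,-0.0002,0,0,0,0,0.02],[-0.011,0,0,0,0,0,0.02],[-0.011,-0.0002,0,0,0,0,0.02],[0,0,0,0,0,0,0.02]],
])

```text
t: 11.6
eef_pos: [0.5905, 0.0055, 0.0482]
tool_rot: [0.0, 0.407, 0.914, -0.0]
contact_force: [0.5, 0.2, -1.3]
gripper_width: 0.32
grasp_force: 61.6
```

```bash
python3 st.py
```

```text
11.6 rail [ 0.036  -0.      0.0482] yaw 0.3945871923399409 tilt [-3.e-04  0.e+00 -1.e+00] [ 0.52713754  0.17127856 -1.34975228] 0.319861994835667
```

Moving freely. Now easing it against the stop.

Request:
move_arm([
  [[-0.004,0,0,0,0,0,0.02],[-0.003,0,0,0,0,0,0.02],[-0.003,0,0,0,0,0,0.02],[-0.002,0,0,0,0,0,0.02],[0,0,0,0,0,0,0.02]],
])

```text
t: 12.22
eef_pos: [0.598, -0.0024, 0.0483]
tool_rot: [0.0, 0.406, 0.914, 0.0]
contact_force: [-0.5, 0.3, -1.7]
gripper_width: 0.316
grasp_force: 61.7
```

```bash
python3 st.py
```

```text
12.225 rail [0.0469 0.0004 0.0483] yaw 0.48927396527915334 tilt [ 0.e+00  1.e-04 -1.e+00] [-0.48619613  0.27509955 -1.70843693] 0.3164569611105685
```

Request:
move_arm([
  [[-0.002,-0.0003,0,0,0,0,0.02],[-0.002,0,0,0,0,0,0.02],[0,0,0,0,0,0,0.02]],
])

```text
t: 12.6
eef_pos: [0.5985, -0.0029, 0.0481]
tool_rot: [-0.002, 0.405, 0.914, 0.001]
contact_force: [-5.0, 5.8, 1.0]
gripper_width: 0.315
grasp_force: 61.9
```

```bash
python3 st.py
```

```text
12.6 rail [0.0476 0.0004 0.0481] yaw 0.5930176350210274 tilt [ 4.2e-03 -6.0e-04 -1.0e+00] [-5.0349159   5.79247398  1.03617273] 0.31479586507231666
```

Request:
move_arm([
  [[0.002,0,0.001,0,0,0,0.02],[0,0,0,0,0,0,0.06],[0,0,0,0,0,0,0.06],[0,0,0,0,0,0,0.06],[0,0,-0.02,0,0,0,0.06],[0,0,-0.04,0,0,0,0.06],[0,0,-0.05,0,0,0,0.06],[0,0,-0.05,0,0,0,0.06],[0,0,-0.04,0,0,0,0.06],[0,0,0,0,0,0,0.06]],
])

```text
t: 13.85
eef_pos: [0.6011, -0.0031, 0.2525]
tool_rot: [0.004, 0.406, 0.914, 0.002]
contact_force: [-0.9, 0.4, -0.9]
gripper_width: 0.699
grasp_force: 0.0
```

```bash
python3 st.py; python3 - <<'E'
from h import *
import cv2
o=bot.get_obs();np.save('w5.npy',np.r_[o['eef_pos'],o['tool_rot']]);print(o['q'])
im=imaging.read_camera('wrist');cv2.imwrite('pics/w5.png',cv2.resize(im[90:390,80:480],(800,600),interpolation=cv2.INTER_CUBIC)[:,:,::-1])
E
```

```text
13.85 rail [0.0495 0.0022 0.2525] yaw 0.5013134906005234 tilt [-0.0053  0.0058 -1.    ] [-0.8866528   0.44645755 -0.85206653] 0.699372336893461
[ 0.55792016  0.47175761 -0.88864259  1.67672349  0.39468729  1.17485198
  0.30482513]
```

View pics/w5.png

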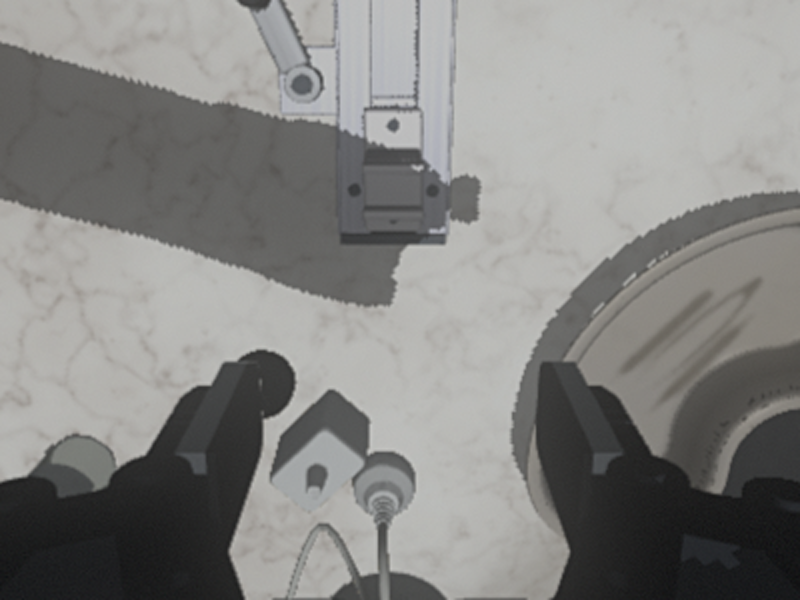

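The rest now sits in the rail at the stop, upright, with its block screw at crop (392,126) and the stop at row 240. The keeper is still open, with the pin at (303,84). Next I'll grip the knob.

Request:
move_arm([
  [[0.0315,-0.0215,0,0,0,0,0.05],[0.0315,-0.0215,0,0,0,0,0.05],[0.0315,-0.0215,0,0,0,0,0.05],[0,0,0.04,0,0,0,0.05],[0,0,0.045,0,0,0,0.05],[0,0,0.035,0,0,0,0.05],[0,0,0.02,0,0,0,0.05],[0,0,0,0,0,0,0.05]],
], squeeze=25)

```text
t: 14.9
eef_pos: [0.4868, 0.0229, 0.1063]
tool_rot: [-0.001, 0.406, 0.914, -0.001]
contact_force: [-0.3, 0.5, -0.1]
gripper_width: 0.585
grasp_force: 0.0
```

```bash
python3 st.py; python3 - <<'E'
from h import *
import cv2
im=imaging.read_camera('wrist');s=imaging.read_camera('side')
cv2.imwrite('pics/w6.png',np.hstack([cv2.resize(im[100:400,180:380],(400,600)),cv2.resize(s[190:310,240:320],(400,600),interpolation=cv2.INTER_CUBIC)])[:,:,::-1])
E
```

```text
14.9 rail [-0.0458 -0.066   0.1063] yaw 0.5216348926664978 tilt [ 0.0021 -0.0021 -1.    ] [-0.30452991  0.51862248 -0.09378049] 0.584995087494434
```

View pics/w6.png

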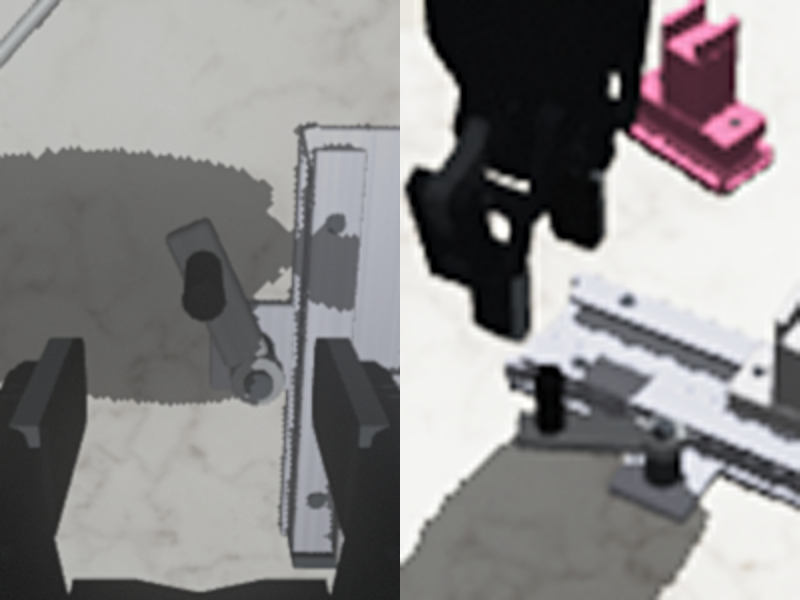

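The knob top is at left-crop (204,299), which puts it at tool offset (-2, +1.6) mm, between the fingers. Next I'll descend and grip.

Request:
move_arm([
  [[-0.002,0.0015,0.02,0,0,0,0.05],[0,0,0.025,0,0,0,0.05],[0,0,0.015,0,0,0,0.05],[0,0,0.006,0,0,0,0.05],[0,0,0,0,0,0,0.005],[0,0,0,0,0,0,0.005],[0,0,0,0,0,0,0.005],[0,0,0,0,0,0,0.005],[0,0,0,0,0,0,0.005]],
], squeeze=25)

```text
t: 16.12
eef_pos: [0.4905, 0.0224, 0.0418]
tool_rot: [0.0, 0.406, 0.914, -0.0]
contact_force: [-1.5, -1.0, 7.4]
gripper_width: 0.131
grasp_force: 24.6
```

```bash
python3 st.py
```

```text
16.125 rail [-0.043  -0.0635  0.0418] yaw 0.4918952721531582 tilt [-7.e-04  3.e-04 -1.e+00] [-1.46935678 -0.97974938  7.37792305] 0.13126896106075786
```

Request:
move_arm([
  [[0.003,0.0097,0,0,0,0,0.005],[0.0007,0.0096,0,0,0,0,0.005],[-0.0014,0.0095,0,0,0,0,0.005],[-0.0033,0.0091,0,0,0,0,0.005],[-0.0051,0.0081,0,0,0,0,0.005],[-0.0066,0.0069,0,0,0,0,0.005],[0,0,0,0,0,0,0.005]],
])

```text
t: 17.0
eef_pos: [0.5383, 0.0476, 0.0413]
tool_rot: [0.0, 0.406, 0.914, -0.0]
contact_force: [0.1, -2.8, 1.7]
gripper_width: 0.131
grasp_force: 24.7
```

```bash
python3 st.py
```

```text
17.0 rail [-0.0301 -0.0111  0.0413] yaw 0.4430810873946598 tilt [-7.e-04 -7.e-04 -1.e+00] [ 0.09492986 -2.78239539  1.66792138] 0.13053626675588018
```

Following the arc exactly, so I'll finish it.

Request:
move_arm([
  [[-0.008,0.0054,0,0,0,0,0.005],[-0.0089,0.0036,0,0,0,0,0.005],[-0.0079,0.0015,0,0,0,0,0.005],[-0.0048,0.0003,0,0,0,0,0.005],[-0.002,0,0,0,0,0,0.005],[-0.001,0,0,0,0,0,0.005],[0,0,0,0,0,0,0.005]],
])

```text
t: 17.88
eef_pos: [0.5673, 0.0324, 0.0412]
tool_rot: [-0.001, 0.406, 0.914, 0.0]
contact_force: [-5.4, 2.6, 3.5]
gripper_width: 0.131
grasp_force: 24.8
```

```bash
python3 st.py
```

```text
17.875 rail [0.0005 0.0005 0.0412] yaw 0.5216277540384908 tilt [ 1.4e-03  1.0e-04 -1.0e+00] [-5.38748249  2.63876198  3.48892678] 0.13085009987460453
```

The knob is at rail (0, 0) and pressing on its stop at about 6 N. Now I'll release and lift.

Request:
move_arm([
  [[0.001,0,0,0,0,0,0.04],[0,0,0,0,0,0,0.04],[0,0,0,0,0,0,0.04],[0,0,-0.02,0,0,0,0.04],[0,0,-0.03,0,0,0,0.04],[0,0,-0.05,0,0,0,0.04],[0,0,-0.05,0,0,0,0.04],[0,0,-0.05,0,0,0,0.04],[0,0,0,0,0,0,0.04]],
])

```text
t: 19.0
eef_pos: [0.5697, 0.0335, 0.247]
tool_rot: [0.004, 0.406, 0.914, 0.002]
contact_force: [-0.1, 1.1, -0.3]
gripper_width: 0.468
grasp_force: 0.0
```

```bash
python3 st.py; python3 - <<'E'
from h import *
from st import rail
import cv2
o=bot.get_obs();im=imaging.read_camera('wrist');np.save('w7.npy',np.r_[o['eef_pos'],o['tool_rot']])
# dark blobs (knob top z62, screws) near the rail, in rail coordinates
g=cv2.cvtColor(im,cv2.COLOR_RGB2GRAY)
n,l,s,ct=cv2.connectedComponentsWithStats((g<70).astype(np.uint8))
for i in range(1,n):
    if 8<s[i,4]<1500: print(s[i].tolist(),np.round(rail(pix('wrist',ct[i],.05,o)),3),np.round(rail(pix('wrist',ct[i],.035,o)),3))
def proj(p):
    c=imaging.calibration('wrist');w,x,y,z=o['tool_rot'];T=np.eye(4);T[:3,:3]=R.from_quat([x,y,z,w]).as_matrix();T[:3,3]=o['eef_pos'];q=np.linalg.inv(T@np.array(c['mount']))@[*p,1];u=np.array(c['intrinsics'])@q[:3];return u[:2]/u[2]
from st import c as C,ex,ey
for nm,x,y,z in(('knob',-.001,0,.062),('pin',-.001,-.046,.036),('screw-',.019,0,.035),('towertop',.043,0,.084)):print(nm,proj([*(C+x*ex+y*ey),z]).round(1))
cv2.imwrite('pics/w7.png',im[:,:,::-1])
E
```

```text
19.0 rail [0.0013 0.003  0.247 ] yaw 0.5128801673989472 tilt [-0.0058  0.007  -1.    ] [-0.13234586  1.11355415 -0.25394637] 0.4675607406139137
[0, 58, 2, 5, 9] [-0.111 -0.243  0.05 ] [-0.113 -0.253  0.035]
[414, 58, 11, 27, 39] [-0.106  0.127  0.05 ] [-0.108  0.132  0.035]
[437, 73, 29, 14, 60] [-0.099  0.154  0.05 ] [-0.1    0.161  0.035]
[416, 75, 20, 26, 231] [-0.094  0.134  0.05 ] [-0.095  0.14   0.035]
[45, 81, 18, 112, 704] [-0.043 -0.208  0.05 ] [-0.041 -0.217  0.035]
[418, 99, 35, 12, 111] [-0.076  0.144  0.05 ] [-0.076  0.15   0.035]
[500, 107, 44, 41, 968] [-0.06   0.224  0.05 ] [-0.059  0.234  0.035]
[535, 109, 25, 41, 790] [-0.056  0.255  0.05 ] [-0.055  0.266  0.035]
[11, 112, 11, 14, 40] [-0.062 -0.241  0.05 ] [-0.061 -0.252  0.035]
[0, 136, 5, 9, 15] [-0.042 -0.257  0.05 ] [-0.041 -0.268  0.035]
[515, 155, 45, 98, 1091] [0.005 0.253 0.05 ] [0.009 0.265 0.035]
[229, 169, 10, 5, 27] [-0.015 -0.04   0.05 ] [-0.013 -0.042  0.035]
[269, 172, 13, 17, 180] [-0.006 -0.001  0.05 ] [-0.003 -0.001  0.035]
[226, 176, 10, 10, 74] [-0.005 -0.044  0.05 ] [-0.002 -0.046  0.035]
[273, 198, 5, 5, 16] [ 0.014 -0.001  0.05 ] [ 0.018 -0.001  0.035]
[0, 204, 47, 41, 1177] [ 0.041 -0.259  0.05 ] [ 0.047 -0.27   0.035]
[254, 226, 5, 5, 22] [ 0.044 -0.02   0.05 ] [ 0.049 -0.021  0.035]
[375, 259, 35, 28, 49] [0.092 0.123 0.05 ] [0.099 0.128 0.035]
[518, 279, 4, 9, 13] [0.104 0.262 0.05 ] [0.112 0.274 0.035]
knob [275.9 188.1]
pin [230.6 182. ]
screw- [275.9 201.2]
towertop [275.5 240. ]
```

```bash
python3 - <<'E'
from h import *
from st import c as C,ex,ey
import cv2
g=cv2.imread('pics/w7.png',0);print('rows165-210 @u275',g[165:211,273:278].mean(1).astype(int).tolist());print('cols260-292 @v183',g[181:186,260:292].mean(0).astype(int).tolist())
s=imaging.read_camera('side');cv2.imwrite('pics/s7.png',s[:,:,::-1]);gs=cv2.cvtColor(s,cv2.COLOR_RGB2GRAY)
k=imaging.calibration('side');W=np.linalg.inv(np.array(k['extrinsics']))
def pr(x,y,z):
    q=W@[*(C+x*ex+y*ey),z,1];u=np.array(k['intrinsics'])@q[:3];return u[:2]/u[2]
for th in(0,.1,.2):print(th,'knob mid',pr(-.001-.046*np.sin(th),-.046+.046*np.cos(th),.047).round(1))
print('pin',pr(-.001,-.046,.036).round(1),'lipcorner',pr(-.08,-.032,.021).round(1))
u,v=pr(-.001,0,.047).astype(int);print(u,v);print(gs[v-14:v+15:2,u-12:u+13])
E
```

```text
rows165-210 @u275 [101, 101, 101, 88, 76, 85, 79, 59, 54, 55, 55, 55, 57, 57, 58, 57, 56, 55, 56, 55, 54, 53, 52, 56, 81, 89, 71, 78, 91, 99, 101, 101, 91, 71, 62, 62, 65, 77, 94, 100, 100, 100, 100, 99, 100, 94]
cols260-292 @v183 [84, 86, 86, 85, 84, 86, 86, 86, 80, 59, 53, 53, 54, 55, 55, 55, 55, 56, 55, 55, 55, 63, 81, 88, 88, 88, 87, 87, 92, 97, 102, 101]
0 knob mid [303.8 256.4]
0.1 knob mid [301.8 255.7]
0.2 knob mid [299.6 255.2]
pin [293.1 274.7] lipcorner [263.3 261.4]
303 256
[[238 238 238 238 238 238 238 238 238 239 239 239 238 238 237 239 239 239
  239 239 239 239 239 238 238]
 [236 237 238 237 238 238 238 238 238 238 238 237 236 236 237 237 238 238
  238 238 239 239 239 240 240]
 [236 235 237 237 237 236 237 237 237 237 236 235 234 235 236 236 237 237
  237 238 239 239 239 239 240]
 [240 239 238 237 236 236 236 238 242 234 216 226 233 239 238 237 237 238
  238 239 239 239 239 240 240]
 [220 212 217 232 237 239 242 219  99   0   0   0  46 159 233 240 237 238
  238 239 239 239 239 240 243]
 [217 217 217 216 219 222 222 176  54   2  10   8   0 102 216 243 239 239
  239 239 
[... 266 characters left out ...]
26   2   7   4   0  53  84  73 130 203
  225 194 127 137 197 188  89]
 [ 89  90  92  95  99  95  84  54  11   3   8   6   1  55  81  69  82  96
   90 103 115 106 109  89  63]
 [224 224 225 206 142  89  87  78  54  27  11  17  40  61  62  69  85  91
  102 102  95 104 107  88  65]
 [211 221 222 215 174 105  84  85  85  87  88  88  75  65  86  96  88 100
  107  74  31  56  86  83  65]
 [102 135 177 160  88  83  84  84  84  85  84  69  67  91  98 102 107 108
  107 108 110 110 104  83  65]
 [ 97  92  83  84  85  84  84  84  85  84  70  68  92  94  85  89  97 104
  107 107 108 109  98  74  64]
 [ 98  89  85  84  84  84  84  85  83  66  72  92  95  93  78  66  66  66
   70  78  88  98  99  87  72]]
```

```bash
python3 - <<'E'
from h import *
from st import c as C,ex,ey
import cv2
g=cv2.imread('pics/w7.png',0)
for u in(240,246,252,258,264,268,286):print(u,g[160:206,u-1:u+2].mean(1).astype(int).tolist())
a=np.load('w7.npy');o={'eef_pos':a[:3],'tool_rot':a[3:]}
c=imaging.calibration('wrist');w,x,y,z=o['tool_rot'];T=np.eye(4);T[:3,:3]=R.from_quat([x,y,z,w]).as_matrix();T[:3,3]=a[:3]
def proj(x,y,z):
    q=np.linalg.inv(T@np.array(c['mount']))@[*(C+x*ex+y*ey),z,1];u=np.array(c['intrinsics'])@q[:3];return (u[:2]/u[2]).round(1)
for y in(-.035,-.015,.005,.014):print(y,'arm edges',proj(-.009,y,.032),proj(.007,y,.032),'block',proj(.011,y,.035))
E
```

```text
240 [97, 102, 101, 100, 100, 99, 99, 100, 99, 99, 93, 76, 73, 85, 90, 89, 87, 85, 85, 84, 85, 84, 82, 81, 81, 82, 87, 92, 95, 94, 92, 92, 100, 100, 99, 100, 99, 99, 99, 99, 99, 99, 100, 100, 99, 99]
246 [95, 98, 98, 98, 98, 97, 98, 97, 97, 98, 88, 73, 79, 88, 92, 90, 89, 86, 86, 87, 86, 85, 85, 85, 84, 81, 80, 88, 94, 95, 93, 88, 89, 95, 94, 93, 92, 93, 92, 93, 90, 91, 91, 91, 91, 93]
252 [101, 102, 101, 101, 100, 100, 100, 100, 101, 96, 81, 73, 85, 91, 91, 91, 87, 87, 87, 86, 85, 85, 86, 86, 84, 81, 87, 96, 96, 96, 96, 95, 96, 95, 95, 96, 95, 95, 95, 95, 95, 95, 95, 96, 95, 95]
258 [99, 101, 100, 101, 100, 100, 99, 100, 100, 91, 75, 79, 88, 92, 91, 90, 87, 87, 87, 86, 86, 86, 86, 86, 82, 79, 87, 96, 96, 96, 95, 95, 95, 95, 94, 94, 94, 94, 94, 94, 94, 94, 94, 94, 94, 94]
264 [95, 96, 97, 96, 97, 96, 96, 96, 94, 82, 74, 85, 91, 92, 91, 89, 88, 87, 88, 86, 87, 87, 87, 85, 82, 85, 91, 89, 88, 92, 82, 68, 76, 89, 97, 99, 99, 100, 99, 99, 99, 99, 99, 99, 99, 99]
268 [101, 98, 101, 100, 101, 100, 100, 99, 93, 78, 77, 88, 93, 92, 90, 87, 87, 85, 84, 81, 78, 75, 75, 72, 71, 84, 96, 91, 90, 99, 86, 69, 77, 90, 98, 100, 100, 100, 99, 99, 100, 99, 98, 100, 99, 99]
286 [129, 141, 145, 143, 157, 141, 108, 99, 84, 84, 89, 93, 92, 91, 89, 91, 89, 89, 90, 90, 90, 89, 85, 79, 85, 96, 96, 93, 91, 96, 86, 74, 79, 93, 99, 102, 101, 101, 101, 101, 100, 100, 100, 100, 100, 100]
-0.035 arm edges [241.7 173.6] [242.  188.9] block [241.9 193.4]
-0.015 arm edges [261.3 173.7] [261.4 189.1] block [261.3 193.5]
0.005 arm edges [280.9 173.9] [280.8 189.2] block [280.8 193.7]
0.014 arm edges [289.8 174. ] [289.5 189.3] block [289.5 193.8]
```

The wrist edges put the keeper at about 0.07 rad. That is inside tolerance but not quite on its stop, so I'll nudge the knob with shut fingers from behind.

Request:
move_arm([
  [[0.02,-0.002,0,0,0,0,0],[0.02,0,0,0,0,0,0],[0,0,0.04,0,0,0,0],[0,0,0.05,0,0,0,0],[0,0,0.05,0,0,0,0],[0,0,0.04,0,0,0,0],[0,0,0.02,0,0,0,0],[0,0,0,0,0,0,0]],
])

```text
t: 20.1
eef_pos: [0.5378, 0.0613, 0.0406]
tool_rot: [-0.001, 0.405, 0.914, -0.0]
contact_force: [-0.8, -0.3, 0.3]
gripper_width: -0.004
grasp_force: 0.0
```

```bash
python3 st.py
```

```text
20.1 rail [-0.0407 -0.0024  0.0406] yaw 0.5638186007077479 tilt [ 0.0018 -0.0017 -1.    ] [-0.8466267  -0.29203949  0.25008016] -0.004015125939786926
```

Request:
move_arm([
  [[-0.006,0.002,0,0,0,0,0],[-0.006,0,0,0,0,0,0],[-0.004,0,0,0,0,0,0],[-0.003,0,0,0,0,0,0],[0,0,0,0,0,0,0]],
])

```text
t: 20.72
eef_pos: [0.5534, 0.0475, 0.0414]
tool_rot: [0.0, 0.406, 0.914, -0.0]
contact_force: [0.3, 0.4, 0.5]
gripper_width: -0.0
grasp_force: 0.0
```

Request:
move_arm([
  [[-0.002,0,0,0,0,0,0],[-0.002,0,0,0,0,0,0],[0,0,0,0,0,0,0]],
])

```text
t: 21.1
eef_pos: [0.5545, 0.0464, 0.0412]
tool_rot: [-0.001, 0.405, 0.914, 0.0]
contact_force: [-4.0, 4.5, 3.2]
gripper_width: -0.002
grasp_force: 2.9
```

```bash
python3 st.py
```

```text
21.1 rail [-0.0185  0.0002  0.0412] yaw 0.5733951411140197 tilt [ 2.5e-03 -6.0e-04 -1.0e+00] [-4.02185901  4.52589383  3.23805569] -0.0018663019747518633
```

Request:
move_arm([
  [[-0.002,0,0,0,0,0,0],[-0.002,0,0,0,0,0,0],[0,0,0,0,0,0,0]],
])

```text
t: 21.48
eef_pos: [0.5549, 0.046, 0.041]
tool_rot: [-0.003, 0.404, 0.915, 0.001]
contact_force: [-10.3, 9.2, 6.7]
gripper_width: 0.002
grasp_force: 7.1
```

Request:
move_arm([
  [[0.01,0,0,0,0,0,0],[0.02,0,0,0,0,0,0],[0.01,0,-0.02,0,0,0,0],[0,0,-0.05,0,0,0,0],[0,0,-0.05,0,0,0,0],[-0.02,0,-0.05,0,0,0,0],[-0.02,0,-0.035,0,0,0,0],[0,0,0,0,0,0,0]],
])

```text
t: 22.48
eef_pos: [0.5613, 0.0406, 0.2505]
tool_rot: [0.003, 0.408, 0.913, 0.001]
contact_force: [0.3, 0.2, -0.9]
gripper_width: 0.003
grasp_force: 0.0
```

```bash
python3 st.py; python3 - <<'E'
from h import *
import cv2
from st import c as C,ex,ey
o=bot.get_obs();g=cv2.cvtColor(imaging.read_camera('wrist'),cv2.COLOR_RGB2GRAY);cv2.imwrite('pics/w8.png',g)
c=imaging.calibration('wrist');w,x,y,z=o['tool_rot'];T=np.eye(4);T[:3,:3]=R.from_quat([x,y,z,w]).as_matrix();T[:3,3]=o['eef_pos']
def proj(x,y,z):
    q=np.linalg.inv(T@np.array(c['mount']))@[*(C+x*ex+y*ey),z,1];u=np.array(c['intrinsics'])@q[:3];return u[:2]/u[2]
for y in(-.035,-.025,-.012,.012):
    e=[proj(-.009,y,.032),proj(.007,y,.032),proj(.011,y,.035)];u=int(round(e[0][0]));v0=int(e[0][1])-8
    print(y,u,v0,np.round([k[1] for k in e],1),g[v0:v0+36,u-1:u+2].mean(1).astype(int).tolist())
n,l,s,ct=cv2.connectedComponentsWithStats((g<70).astype(np.uint8))
k=proj(-.001,0,.055)
for i in range(1,n):
    if np.hypot(*(ct[i]-k))<60 and s[i,4]>10:print(s[i].tolist(),ct[i].round(1))
print('pred',proj(-.001,0,.032).round(1),proj(-.001,0,.062).round(1),proj(-.001,-.046,.036).round(1),proj(.019,0,.035).round(1))
E
```

```text
22.475 rail [-0.0097  0.0015  0.2505] yaw 0.30297543592450893 tilt [-0.0049  0.005  -1.    ] [ 0.32676477  0.18499841 -0.94615932] 0.0030264904111029153
-0.035 244 175 [183.7 198.6 203.1] [98, 97, 98, 97, 98, 98, 90, 75, 74, 86, 91, 91, 89, 88, 86, 87, 86, 84, 85, 85, 84, 81, 85, 95, 92, 94, 101, 101, 101, 101, 100, 100, 100, 101, 100, 100]
-0.025 254 175 [183.7 198.7 203.1] [99, 99, 99, 100, 99, 100, 91, 75, 74, 86, 91, 90, 89, 87, 86, 85, 85, 85, 85, 86, 85, 81, 79, 88, 97, 96, 95, 96, 95, 96, 96, 95, 96, 95, 95, 95]
-0.012 266 175 [183.8 198.7 203.2] [96, 96, 95, 95, 95, 95, 88, 74, 74, 85, 91, 90, 89, 87, 86, 86, 86, 86, 86, 86, 86, 82, 79, 85, 87, 75, 70, 82, 96, 99, 99, 99, 99, 99, 99, 99]
0.012 289 175 [183.9 198.8 203.2] [97, 97, 96, 96, 98, 98, 96, 88, 81, 87, 89, 90, 89, 89, 86, 87, 86, 86, 87, 87, 86, 87, 87, 93, 91, 81, 77, 85, 95, 98, 99, 98, 96, 97, 98, 98]
[231, 179, 12, 6, 37] [237.1 180.8]
[229, 186, 9, 10, 71] [233.1 190.5]
[271, 186, 13, 18, 188] [277.1 194.3]
[275, 208, 4, 4, 15] [276.6 209.4]
[256, 235, 6, 5, 22] [258.4 236.7]
pred [277.9 191.4] [277.9 198.6] [233.4 192.1] [277.8 210.5]
```

The keeper edges are now square across the rail, with a gap of about 4 mm to the block. That matches a shut keeper and a rest that is home.

```bash
python3 -c "
from station import bot
print(bot.hand_in())"
```

```text
the job is handed in; nothing more can be done
None
```

The rest is home against the rail's end stop, the keeper is shut behind it, and I kept the arm clear of the jars and the bottle; the job was handed in at about 22.5 s of the 58 s, with no verdict returned.

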